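Power down the chip tester and rail the chip

ROBOT

A 6-joint arm with a two-finger parallel gripper is mounted at the origin on the work surface. World frame = base frame: x ahead of the robot, y to its left, z up, the work surface at z = 0. Lengths are in m, angles in rad, forces in N, time in s.
With the tool pointing down it reaches from about 0.35 to 0.975 m from the base axis. Payload 4.9 kg.
Tool frame: the origin (TCP) lies at the very end of the fingers, on their centre line; the grasp point (between the pads) lies 19 mm behind it; z points along the fingers, y is the direction in which the jaws open and shut (so a half turn about z gives the same grasp; the last joint's range is limited). The gripper opens to 85 mm and grips with 20 to 120 N. Pads are 22 mm wide; open, the fingers measure 114 mm over their backs; the gripper's body (76 mm by 85 mm) begins 54 mm behind the grasp point. The pads swing forward as they close: fully open they stand 13 mm farther back than shut.
Start: joints at [1.124, 0.053, 1.613, -0, 1.476, -0.119], TCP at [0.201, 0.592, 0.231] pointing down, gripper open.
Joint ranges: [-3.01, 3.01], [-1.01, 2.22], [0.06, 2.58], [-1.02, 4.17], [0.09, 2.62], [-3.14, 3.14]. Speed limits (rad/s): [2.57, 2.57, 3.14, 3.14, 3.14, 3.14].

INTERFACE

Orientations are given as a unit quaternion [w, x, y, z].
In Python, from plant import state, grab_frame, camera_model, job_done, search_frame, masks_of, place_of gives the robot as it stands.
- The arm moves only by the tool drive_tool, never from a script. Its argument "series" is a list of rows, each a list of 2 entries, a list of its own where there are three numbers: the shift along the world's x, y, z in m, then the turn, a rotation vector about the world's x, y, z in degrees. A call has 1 to 8 rows; each row is the pose to reach, as a shift and turn from the pose commanded when the call began; what a row does not reach only later rows make up. A row lasts 1/10 s, in which the tool goes at most 50 mm and 8.59 degrees, less where a joint would pass 70% of its speed; a pose out of reach is approached as far as the arm can. A call with a gripper value outside its range is refused whole. "fingers" is the closure, from -1 (fully open) to 1 (shut), so that 0 is half open, set as the call begins (left out, the last holds). The fingers move at their own pace and stop on an object; the grip force is fixed at half the most. Time passes only in rows, so rows that repeat a pose let the fingers close. It gives the time, the measured TCP pose, the force and the opening at its end, in the units of the state.
- state(): the state, without advancing time (a new reading comes with each control period).
- grab_frame(name): name is "side" or "top"; returns the picture (400x640x3 uint8, red, green, blue); there is no depth.
- camera_model(name): a dict with "fovy" (degrees; the focal length in pixels is half the picture's height over the tangent of half this angle, whatever the lens; pixels are square), "cx", "cy" (the principal point, pixels), "D" ([k1, k2, p1, p2, k3] as OpenCV has them; the pictures are not rectified), "rvec" (rotation vector, rad) and "tvec" (3), from world to camera coordinates, as OpenCV has them. Camera axes: x right, y down, z forward; pixel columns grow to the right and rows downward; lengths in m; the calibration is good to about 2 mm. A picture is of the moment at which its call begins. camera_model takes no time and is no camera call.
- job_done(): hands the job in, once; it reports no verdict.
Trained networks look in the newest picture that a camera, given by its name, has taken for a name from the list of things; names that differ only in an ending like _2 or _b are one class to them, and where a whole thing is asked for, a point or a joint stands for the part that bears it (a point fixed in the world has none). Each returns a list of dicts, best first, with "confidence" (0 to 1); they miss things now and then, are a little off and sometimes report something else, mostly with a low value. They report only what shows in the picture. A call takes as long as a camera call. They do not tell look-alikes from the thing itself.
- search_frame(camera, name): "location" ([x, y, z] in m, in world coordinates, good to about 4 mm: the middle of the surface that is visible of it).
- masks_of(camera, name): "pixels" (400x640 bool, what is visible of it).
- place_of(camera, name): "location" ([x, y, z] in m, in world coordinates, good to about 4 mm: a listed point, or the origin of a listed thing).
The state is a dict: "time": time; "joint_pos": joint angles; "joint_vel": joint speeds; "joint_efforts": joint torques, N m; "tool_pos": TCP position; "tool_rot": TCP orientation; "contact_force": force on the tool from outside, world axes, zero at the start; "ft_torque": the same for the moment, N m; "gripper_width": opening from 0.0 (shut) to 1.0 (fully open).
Only numpy, scipy, OpenCV 4.12 (cv2) and the standard library are available. Lean on these libraries where they do the work, as an engineer would, in place of code of your own. Each camera call takes 0.05 s, during which the arm holds its last target.

TASK

The chip on the test bed is finished. Switch the tester off with one gentle drag of a finger along its row of five red toggles, without lifting off part-way, so that every lever is laid right over to its off side; only then take the chip and slide it lengthwise into the open end of the clear rail until it butts against the chip already inside, and let go. Do not disturb the other things on the desk.

Things in the scene. Friction and masses are not known exactly. Their poses are not given: they have to be found in the camera images.
- bank: Tester switch box, fixed: grey housing 88 (x) x 308 (y) x 36 mm high, an aluminium switch plate 70 x 292 mm rising out of it. Origin on the desk under the middle toggle, z up. Five red-capped toggles along y at x = 0, pivots on the plate at y = -90, -45, 0, 45, 90 mm; dragging towards +y turns them off. Do not press box or levers with over 40 N.
- touch_spot (a point): Point on the bank (x = 0, y = -136 mm, 36 mm above the desk) below bare plate (y = -160 to -112). The plate is level but clamped at an unknown height: its surface is 40 to 90 mm above the desk, not measured; feel for it (or see it). The clamp holds against 60 N, but the plate sits on rubber mounts: it starts to give at about 1 N, 1 mm per 4 N, at most 3 mm, and springs back.
- drag_end (a point): Point on the bank at y = +125 mm, 36 mm above the desk: a finger drawn this far has passed the last lever. A fingertip drawn along the row with its end 17 to 24 mm above the plate lays each lever over and rides across it; lower, it jams on levers at their stop; higher, it leaves them half-way.
- sw1 (a joint): Toggle 1 of 5 (pivot at bank y = -90 mm): steel bat, red cap 8 mm thick, 34 mm long. Angle in rad: 0 = on, leaning 0.5 rad to -y (tip 30 mm above plate); 0.5 = upright; 1.65 = off stop, laid 1.15 rad to +y (tip top 16 mm above plate). Off counts above 1.2. Stays where left; 1.5 N at the tip moves it.
- sw2 (a joint): Toggle 2 of 5 (pivot at bank y = -45 mm): steel bat, red cap 8 mm thick, 34 mm long. Angle in rad: 0 = on, leaning 0.5 rad to -y (tip 30 mm above plate); 0.5 = upright; 1.65 = off stop, laid 1.15 rad to +y (tip top 16 mm above plate). Off counts above 1.2. Stays where left; 1.5 N at the tip moves it.
- sw3 (a joint): Toggle 3 of 5 (pivot at bank y = 0 mm): steel bat, red cap 8 mm thick, 34 mm long. Angle in rad: 0 = on, leaning 0.5 rad to -y (tip 30 mm above plate); 0.5 = upright; 1.65 = off stop, laid 1.15 rad to +y (tip top 16 mm above plate). Off counts above 1.2. Stays where left; 1.5 N at the tip moves it.
- sw4 (a joint): Toggle 4 of 5 (pivot at bank y = 45 mm): steel bat, red cap 8 mm thick, 34 mm long. Angle in rad: 0 = on, leaning 0.5 rad to -y (tip 30 mm above plate); 0.5 = upright; 1.65 = off stop, laid 1.15 rad to +y (tip top 16 mm above plate). Off counts above 1.2. Stays where left; 1.5 N at the tip moves it.
- sw5 (a joint): Toggle 5 of 5 (pivot at bank y = 90 mm): steel bat, red cap 8 mm thick, 34 mm long. Angle in rad: 0 = on, leaning 0.5 rad to -y (tip 30 mm above plate); 0.5 = upright; 1.65 = off stop, laid 1.15 rad to +y (tip top 16 mm above plate). Off counts above 1.2. Stays where left; 1.5 N at the tip moves it.
- chip_center (a point): Centre (half-way up) of the finished chip: black ceramic block with gold lid and pin rows, 52 mm long (its x) x 15 mm wide (its y) x 9 mm high (z), about 22 g, loose. It lies flat on a rib 46 mm long, 10 mm wide, whose top is 26 mm above the desk and 16 mm above the test bed's green base plate (85 x 60 mm), so fingers can close on its long sides.
- rail: Clear plastic chip rail, fixed on a wooden cradle 34 mm wide. Origin on the desk below the centre of the open mouth; x points into the rail, z up. Inside 18 mm wide, floor 22 mm and roof 34 mm above the desk; total height 36.5 mm. Two lead-in flaps flare out at the mouth to x = -6 mm. A 10 mm wide tongue at floor height reaches out to x = -45 mm; nothing else is beside or below it.
- rail_home (a point): Where the chip's centre is when home: rail x = +17 mm, y = 0, 26.5 mm above the desk. A chip already inside is a rigid stop at x = +43 mm; the new chip's rear 9 mm then sticks out of the mouth. The chip slides easily on tongue and floor; 5 N of push at the stop is enough.
- heatsink: Bystander: yellow finned aluminium heatsink, 45 x 40 x 26 mm, loose.
- fuse_jar: Bystander: squat glass fuse jar, 60 mm diameter, 54 mm high, loose.
- puller: Bystander: gray steel chip puller, 112 x 25 x 12 mm, loose.
- spool: Bystander: blue wire spool, 56 mm diameter, 38 mm high, loose.
- screwdriver: Bystander: screwdriver lying on the desk, loose.
- mug: Bystander: blue mug, 80 mm diameter, 90 mm high, loose.
Mind the look-alikes: they are no part of the job. There is more than one size of the rail; the job needs the smallest.

How it is judged:
On the way, in this order (a step that is already met when the one before it is completed fails the run):
1. the drag has begun: the first toggle is off while the last two are still on (value of joint sw1 above 1.2 rad and value of joint each of sw4, sw5 below 0.5 rad), for 0.02 s.
2. all five toggles are off, the chip still on the test bed (value of joint each of sw1, sw2, sw3, sw4, sw5 above 1.2 rad and distance of chip_center from where it was at the start of the episode below 0.015 m), for 0.2 s.
At the end, for the whole second after the job is handed in: All five toggles are off (over 1.2 rad); the chip lies lengthwise in the rail within 4 mm of butting against the chip inside (within 0.15 rad and 4 mm sideways), released and at rest (value of joint each of sw1, sw2, sw3, sw4, sw5 above 1.2 rad and x of chip_center in the frame of rail between 0.013 and 0.02 m and y of chip_center in the frame of rail between -0.004 and 0.004 m and z of chip_center in the frame of rail between 0.023 and 0.031 m and angle between the x axis of chip_center and the x axis of rail, either way round below 0.15 rad and linear speed of chip below 0.02 m/s); the robot touches nothing.
It fails at once if the chip is moved more than 20 mm while a toggle is not yet off (distance of chip_center from where it was at the start of the episode above 0.02 m and not (value of joint each of sw1, sw2, sw3, sw4, sw5 above 1.2 rad)).
It fails at once if the hand is lifted clear of the bank between switching the first and the last toggle (value of joint sw1 above 1.2 rad and not (value of joint sw5 above 1.2 rad) and z of the grasp point in the frame of bank above 0.19 m).
It fails at once if the switch box or its levers are pressed with more than 40 N (contact force between the fingers and bank above 40 N).
It fails at once if a bystander is moved more than 30 mm (distance of any of heatsink, fuse_jar, puller, spool, screwdriver, mug from where it was at the start of the episode above 0.03 m).
It also fails if it takes over 72 s, if anything falls off the work surface, if the arm or the gripper's body presses on something with over 40 N, if the wrist force passes 120 N, or if a joint passes its speed limit or range.

## Working session

There is one attempt and no reset: what is moved stays moved. The work goes in short steps, Python scripts to look and compute and a tool call to move; the robot and the scene stay as the last step left them, time stands still between calls to the robot, and variables do not carry over. Pictures are saved under pics/ and viewed, and the job is handed in when it is done.

Besides the shell and the picture viewer there is one more tool, called after "Emit:" in YAML: its name, and indented under it one key for each argument. drive_tool: Moves the arm, as the interface text tells. Its arguments: {"type":"object","properties":{"series":{"type":"array","items":{"type":"array"}},"fingers":{"type":"number"}},"required":["series"]}

```bash
ls; mkdir -p pics; python3 - <<'E'
from plant import *
import cv2,numpy as np
s=state();print(s)
for n in("side","top"):
    f=grab_frame(n);cv2.imwrite(f"pics/{n}0.png",f[:,:,::-1]);print(n,camera_model(n))
for c in("side","top"):
  for n in["bank","touch_spot","drag_end","chip_center","rail","rail_home","heatsink","fuse_jar","puller","spool","screwdriver","mug"]:
    try:
      r=place_of(c,n);print(c,n,[(np.round(d["location"],4).tolist(),round(d["confidence"],2)) for d in r])
    except Exception as e: print(c,n,e)
E
```

```text
pics
{'time': 0.0, 'joint_pos': array([ 1.12396189e+00,  5.33297862e-02,  1.61428255e+00, -9.91693891e-06,
        1.47597929e+00, -1.19010769e-01]), 'joint_vel': array([-0.00035711, -0.00214925,  0.00064179,  0.00126535,  0.0008999 ,
       -0.00124455]), 'joint_efforts': array([-1.53764693e-03, -3.93680012e+01, -3.70174456e+01, -2.48967217e-04,
        6.92815811e-03, -1.54498984e-06]), 'tool_pos': array([0.20098166, 0.59115661, 0.23008663]), 'tool_rot': array([-2.74281556e-04,  1.63178299e-01,  9.86596089e-01, -9.61132423e-04]), 'contact_force': array([-0.24031097, -1.37141742,  0.17673677]), 'ft_torque': array([-0.07185505,  0.04851009,  0.01134699]), 'gripper_width': 1.001567405818617}
side {'fovy': 45.86425183108208, 'cx': 320.84532346836744, 'cy': 197.36157676334085, 'D': array([-0.02470673,  0.        ,  0.        ,  0.        ,  0.        ]), 'rvec': array([ 0.36187562, -2.62046752,  1.4323223 ]), 'tvec': array([0.40029715, 0.15759571, 1.35635353])}
top {'fovy': 52.9913399187749, 'cx': 318.41030613034667, 'cy': 199.27512184076846, 'D': array([-0.045443,  0.      ,  0.      ,
[... 930 characters left out ...]
k [([0.6549, 0.0554, -0.0032], 0.67)]
top touch_spot [([0.6473, -0.0844, 0.0356], 0.71)]
top drag_end []
top chip_center [([0.4545, 0.1332, 0.0277], 0.67)]
top rail [([0.1467, 0.2117, 0.0], 0.97), ([0.24, -0.3432, 0.0038], 0.81), ([0.4763, -0.1584, 0.0044], 0.72)]
top rail_home [([0.1511, 0.2406, 0.0339], 0.74), ([0.476, -0.1426, 0.0306], 0.7), ([0.2463, -0.3139, 0.0389], 0.68)]
top heatsink [([0.5207, -0.3126, -0.0004], 0.83)]
top fuse_jar [([0.5557, 0.4029, 0.0027], 0.63)]
top puller [([0.7163, 0.2852, 0.0018], 0.69)]
top spool [([0.648, -0.378, 0.004], 0.87)]
top screwdriver [([0.4437, -0.4259, -0.0005], 0.67)]
top mug [([0.6334, -0.5197, -0.0009], 0.94), ([0.6531, 0.1804, 0.0348], 0.69)]
```

View pics/side0.png

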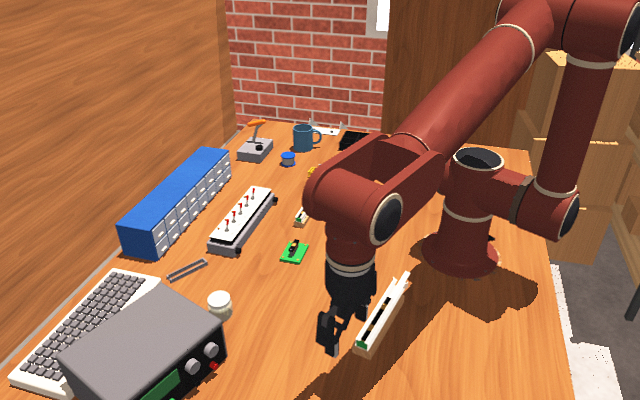

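View pics/top0.png

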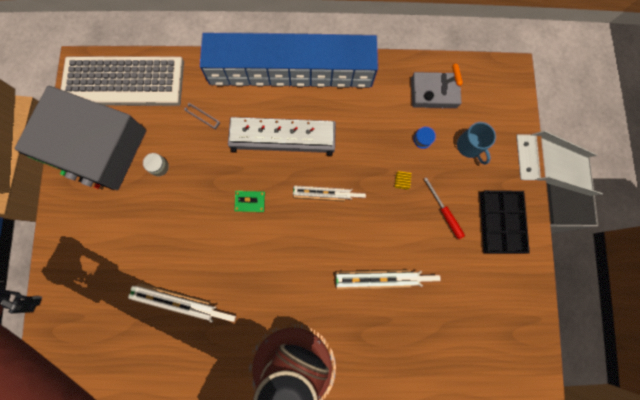

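Rail candidates in the top picture are (330,192), (385,280) and (180,303). The first looks the smallest. I'll check crops and measure.

```bash
cat > h.py <<'E'
import numpy as np,cv2
from plant import *
def cm(n):
    c=camera_model(n);f=200/np.tan(np.radians(c["fovy"])/2)
    K=np.array([[f,0,c["cx"]],[0,f,c["cy"]],[0,0,1]]);return K,np.array(c["D"]),np.array(c["rvec"]),np.array(c["tvec"])
def proj(n,P):
    K,D,r,t=cm(n);return cv2.projectPoints(np.array(P,float).reshape(-1,1,3),r,t,K,D)[0].reshape(-1,2)
def ray(n,uv,z):
    K,D,r,t=cm(n);R=cv2.Rodrigues(r)[0]
    u=cv2.undistortPoints(np.array(uv,float).reshape(-1,1,2),K,D).reshape(-1,2)
    d=np.c_[u,np.ones(len(u))]@R;o=-R.T@t
    return o+d*((z-o[2])/d[:,2])[:,None]
def tri(uvs):
    A=[];b=[]
    for n,uv in uvs:
        K,D,r,t=cm(n);R=cv2.Rodrigues(r)[0];u=cv2.undistortPoints(np.array(uv,float).reshape(1,1,2),K,D).ravel()
        for i in(0,1): A.append(R[i]-u[i]*R[2]);b.append(u[i]*t[2]-t[i])
    x,res,_,_=np.linalg.lstsq(np.array(A),np.array(b),rcond=None);return x,res
def crop(img,x0,y0,x1,y1,s,fn):
    cv2.imwrite(fn,cv2.resize(img[y0:y1,x0:x1],None,fx=s,fy=s,interpolation=cv2.INTER_CUBIC))
E
python3 - <<'E'
from h import *
t=cv2.imread("pics/top0.png");s=cv2.imread("pics/side0.png")
crop(t,220,105,380,220,5,"pics/c1.png");crop(s,195,175,335,275,5,"pics/c2.png")
crop(t,110,260,450,330,2.3,"pics/c3.png")
for n in("bank","rail","chip_center"):
    for c in("top","side"):
        for m in masks_of(c,n):
            p=m["pixels"].astype(np.uint8);ys,xs=np.nonzero(p)
            print(c,n,round(m["confidence"],2),len(xs),xs.mean().round(1),ys.mean().round(1),cv2.minAreaRect(np.c_[xs,ys].astype(np.float32)))
E
```

```text
top bank 0.58 3402 281.6 135.0 ((281.3786315917969, 135.94346618652344), (106.74432373046875, 34.23894119262695), 2.361374616622925)
top bank 0.21 447 155.7 164.3 ((156.0, 164.0), (22.0, 24.0), 90.0)
side bank 0.75 2322 240.8 221.8 ((240.5371551513672, 221.84066772460938), (32.93235778808594, 84.24334716796875), 35.960514068603516)
top rail 0.8 1739 175.7 302.5 ((181.6673126220703, 303.9141540527344), (107.88483428955078, 20.24011993408203), 14.470293045043945)
top rail 0.67 785 324.1 193.8 ((328.9805908203125, 193.91769409179688), (72.15455627441406, 13.218268394470215), 2.6630005836486816)
top rail 0.56 1537 380.4 279.3 ((388.0, 280.0), (104.0, 18.0), 0.0)
side rail 0.77 198 300.5 219.1 ((300.73077392578125, 219.15382385253906), (13.035454750061035, 18.30510711669922), 33.6900634765625)
side rail 0.76 1844 380.6 318.6 ((383.8258361816406, 314.5786437988281), (22.78995132446289, 96.77779388427734), 32.00538635253906)
side chip_center 0.44 58 293.0 245.8 ((292.9000244140625, 245.7000274658203), (4.919349670410156, 12.074767112731934), 26.56505012512207)
side chip_center 0.22 638 220.4 305.5 ((219.5, 306.0), (32.0, 25.0), 90.0)
```

View pics/c1.png

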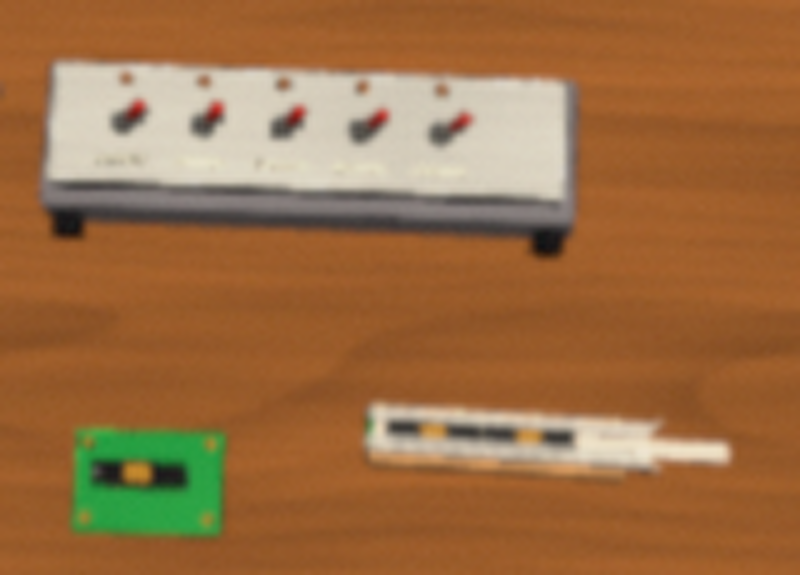

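View pics/c2.png

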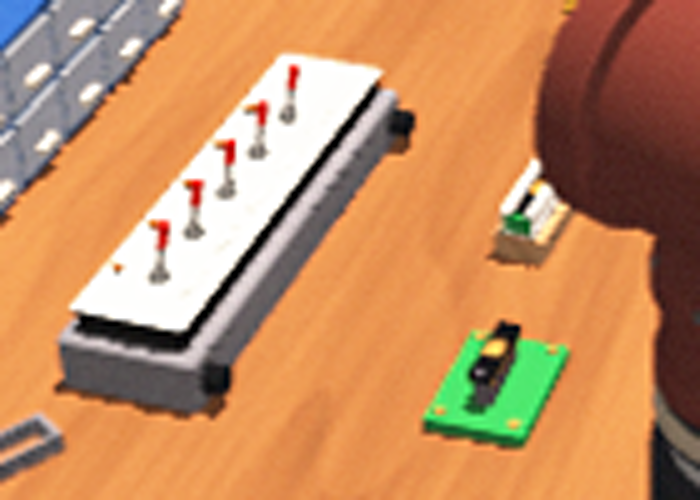

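View pics/c3.png

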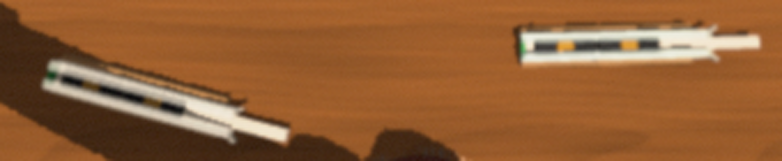

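The crops confirm the choice. The rail at (330,192) is the smallest, with its tongue to the right (-y), and the lever caps lean to -y. Next I measure the geometry.

```bash
python3 - <<'E'
from h import *
T=lambda p:(p[0]/5+220-.4,p[1]/5+105-.4)
S=lambda p:(p[0]/5+195-.4,p[1]/5+175-.4)
tp=[(52,62),(575,80),(565,200),(47,182)];sp=[(72,308),(283,55),(382,72),(185,330)]
C=[]
for a,b in zip(tp,sp):
    x,r=tri([("top",T(a)),("side",S(b))]);C.append(x);print(x.round(4),r)
C=np.array(C);print("mean",C.mean(0),"len",np.linalg.norm(C[0]-C[1]),np.linalg.norm(C[3]-C[2]),np.linalg.norm(C[0]-C[3]))
d=(C[0]-C[1]+C[3]-C[2]);print("yaw of y axis",np.degrees(np.arctan2(-d[0],d[1])))
# toggles bases: top crop / side crop
for a,b in zip([(122,125),(202,125),(282,126),(361,131),(440,134)],[(159,274),(194,234),(226,190),(258,150),(289,115)]):
    x,r=tri([("top",T(a)),("side",S(b))]);print("tog",x.round(4),r)
for a,b in zip([(135,110),(213,112),(293,115),(375,118),(462,122)],[(161,228),(195,190),(229,148),(261,108),(294,72)]):
    x,r=tri([("top",T(a)),("side",S(b))]);print("cap",x.round(4),r)
# chip top z=.035
print("chip",ray("top",[T((93,473)),T((187,475)),T((138,473))],.033).round(4))
print("base",ray("top",[T((77,430)),T((223,433)),T((220,533)),T((75,532))],.01).round(4))
print("rail", "tongue end",ray("top",[T((728,453))],.022).round(4),"flaps",ray("top",[T((660,422)),T((655,470))],.034).round(4),
 "far corners",ray("top",[T((370,404)),T((370,455))],.0365).round(4),"chips",ray("top",[T((388,427)),T((575,438))],.031).round(4))
for n in("heatsink","spool"):
  print(n,search_frame("top",n))
E
```

```text
[0.6907 0.1876 0.053 ] [1.22558507e-06]
[ 0.6882 -0.1122  0.0452] [5.48684737e-06]
[ 0.615  -0.1064  0.0475] [6.22584113e-06]
[0.6203 0.1873 0.0515] [6.45241903e-06]
mean [0.65355232 0.03907277 0.04931449] len 0.29991257070640764 0.29371568732463355 0.07042710100251343
yaw of y axis -0.7665465098439014
tog [0.6547 0.1461 0.0538] [1.24578276e-05]
tog [0.655  0.1007 0.0513] [3.52029399e-06]
tog [0.6546 0.0551 0.0527] [3.86360082e-06]
tog [0.6524 0.0101 0.0534] [6.79457831e-06]
tog [ 0.6513 -0.0349  0.0518] [3.13972931e-06]
cap [0.6551 0.1351 0.0784] [1.90180448e-05]
cap [0.6545 0.0917 0.0765] [1.20140791e-05]
cap [0.6527 0.047  0.0781] [1.06749487e-05]
cap [0.6513 0.0013 0.0789] [1.11738563e-05]
cap [ 0.6501 -0.0472  0.0767] [7.70898919e-06]
chip [[0.4548 0.1565 0.033 ]
 [0.4543 0.1039 0.033 ]
 [0.4551 0.1314 0.033 ]]
base [[0.484  0.1711 0.01  ]
 [0.4832 0.0873 0.01  ]
 [0.4252 0.0871 0.01  ]
 [0.4248 0.1695 0.01  ]]
rail tongue end [[ 0.4727 -0.2012  0.022 ]] flaps [[ 0.4877 -0.1613  0.034 ]
 [ 0.4601 -0.1583  0.034 ]] far corners [[0.4954 0.0022 0.0365]
 [0.4662 0.0017 0.0365]] chips [[ 0.4835 -0.0079  0.031 ]
 [ 0.4785 -0.1134  0.031 ]]
heatsink [{'location': [0.5175, -0.3129, 0.0212], 'confidence': 0.77}]
spool [{'location': [0.6415, -0.3724, 0.0403], 'confidence': 0.86}]
```

Emit:
drive_tool:
  series:
    - [[0.2,-0.3,-0.02],[0,0,-72]]
    - [[0.2,-0.3,-0.02],[0,0,-72]]
    - [[0.2,-0.3,-0.02],[0,0,-72]]
    - [[0.2,-0.3,-0.02],[0,0,-72]]
    - [[0.2,-0.3,-0.02],[0,0,-72]]
    - [[0.2,-0.3,-0.02],[0,0,-72]]
    - [[0.2,-0.3,-0.02],[0,0,-72]]
    - [[0.2,-0.3,-0.02],[0,0,-72]]
  fingers: 1

```text
time: 2.5
tool_pos: [0.4032, 0.2881, 0.2112]
tool_rot: [0.001, 0.696, 0.718, -0.0]
contact_force: [-0.5, 0.6, -0.5]
gripper_width: 0.002
```

Emit:
drive_tool:
  series:
    - [[0.248,-0.369,-0.05],[0,0,-3]]
    - [[0.248,-0.369,-0.05],[0,0,-3]]
    - [[0.248,-0.369,-0.05],[0,0,-3]]
    - [[0.248,-0.369,-0.05],[0,0,-3]]
    - [[0.248,-0.369,-0.05],[0,0,-3]]
    - [[0.248,-0.369,-0.05],[0,0,-3]]
    - [[0.248,-0.369,-0.05],[0,0,-3]]
    - [[0.248,-0.369,-0.05],[0,0,-3]]

```text
time: 3.3
tool_pos: [0.6239, -0.0402, 0.1665]
tool_rot: [0.0, 0.711, 0.704, 0.0]
contact_force: [0.5, 0.3, 0.3]
gripper_width: -0.001
```

Emit:
drive_tool:
  series:
    - [[0.028,-0.041,-0.05],[0,0,0]]
    - [[0.028,-0.041,-0.07],[0,0,0]]
    - [[0.028,-0.041,-0.07],[0,0,0]]
    - [[0.028,-0.041,-0.07],[0,0,0]]

```text
time: 3.7
tool_pos: [0.6502, -0.0789, 0.0959]
tool_rot: [-0.001, 0.711, 0.704, -0.0]
contact_force: [-0.3, 0.4, 0.0]
gripper_width: -0.0
```

Emit:
drive_tool:
  series:
    - [[0,0,-0.02],[0,0,0]]
    - [[0,0,-0.032],[0,0,0]]
    - [[0,0,-0.036],[0,0,0]]
    - [[0,0,-0.036],[0,0,0]]

```text
time: 4.1
tool_pos: [0.6508, -0.0785, 0.061]
tool_rot: [-0.0, 0.71, 0.704, 0.0]
contact_force: [0.2, 0.7, -0.6]
gripper_width: 0.004
```

```bash
python3 - <<'E'
from h import *
s=state();print(s["time"],s["tool_pos"],s["contact_force"])
f=grab_frame("side")[:,:,::-1];crop(f,195,150,335,275,5,"pics/d1.png")
E
```

```text
4.1 [ 0.65076123 -0.07847242  0.06096849] [ 0.17562484  0.71027149 -0.55249494]
```

View pics/d1.png

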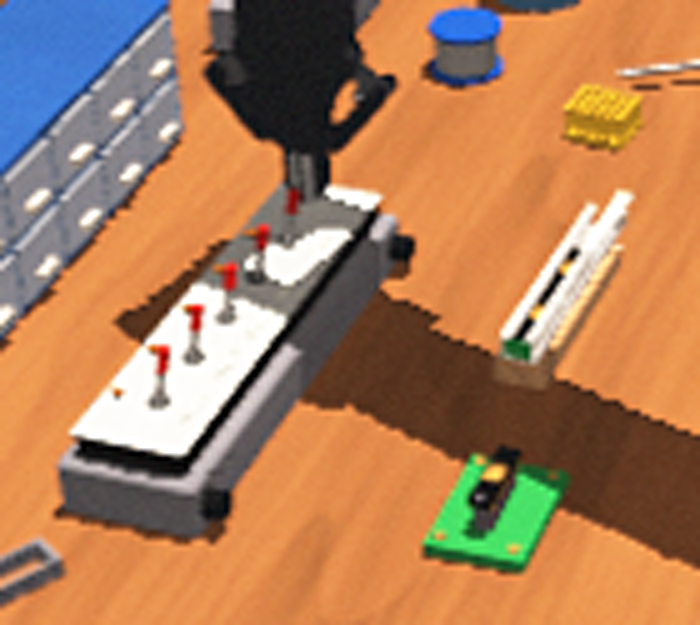

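The shut fingers stand just behind lever 1 at crop (305,190), close over the plate, and levers are untouched. I go down slowly to feel for the plate.

Emit:
drive_tool:
  series:
    - [[0,0,-0.002],[0,0,0]]
    - [[0,0,-0.004],[0,0,0]]
    - [[0,0,-0.005],[0,0,0]]
    - [[0,0,-0.005],[0,0,0]]

```text
time: 4.55
tool_pos: [0.6508, -0.0792, 0.0555]
tool_rot: [-0.0, 0.71, 0.704, -0.0]
contact_force: [-0.7, 0.7, -0.7]
gripper_width: 0.001
```

Emit:
drive_tool:
  series:
    - [[0,0,-0.001],[0,0,0]]
    - [[0,0,-0.002],[0,0,0]]
    - [[0,0,-0.002],[0,0,0]]
    - [[0,0,-0.002],[0,0,0]]

```text
time: 4.95
tool_pos: [0.6511, -0.0793, 0.054]
tool_rot: [0.0, 0.71, 0.704, 0.0]
contact_force: [-0.2, -1.0, 2.4]
gripper_width: 0.002
```

Emit:
drive_tool:
  series:
    - [[0,0,-0.001],[0,0,0]]
    - [[0,0,-0.001],[0,0,0]]
    - [[0,0,-0.001],[0,0,0]]

```text
time: 5.25
tool_pos: [0.6511, -0.0793, 0.0533]
tool_rot: [0.0, 0.71, 0.704, 0.0]
contact_force: [-2.4, -0.5, 4.7]
gripper_width: 0.0
```

Emit:
drive_tool:
  series:
    - [[0,0,-0.001],[0,0,0]]
    - [[0,0,-0.001],[0,0,0]]
    - [[0,0,-0.001],[0,0,0]]

```text
time: 5.55
tool_pos: [0.6512, -0.0793, 0.0527]
tool_rot: [0.0, 0.71, 0.704, 0.0]
contact_force: [-3.2, -0.3, 7.2]
gripper_width: -0.001
```

Emit:
drive_tool:
  series:
    - [[0.0,0,0.01],[0,0,0]]
    - [[0.0,0,0.021],[0,0,0]]
    - [[0.0,0,0.021],[0,0,0]]
    - [[0.0,0,0.021],[0,0,0]]

```text
time: 5.95
tool_pos: [0.6513, -0.0792, 0.0732]
tool_rot: [0.0, 0.71, 0.704, 0.0]
contact_force: [0.6, -0.0, 0.6]
gripper_width: 0.0
```

Emit:
drive_tool:
  series:
    - [[0.0,0.0,0.0015],[0,0,0]]
    - [[0.0,0.007,0.0015],[0,0,0]]
    - [[0.0,0.014,0.0015],[0,0,0]]
    - [[0.0,0.021,0.0015],[0,0,0]]
    - [[0.0,0.028,0.0015],[0,0,0]]
    - [[0.0005,0.035,0.0015],[0,0,0]]
    - [[0.0005,0.042,0.0015],[0,0,0]]
    - [[0.0005,0.049,0.0015],[0,0,0]]

```text
time: 6.75
tool_pos: [0.6513, -0.0296, 0.0738]
tool_rot: [-0.0, 0.71, 0.704, -0.0]
contact_force: [0.0, -1.6, -0.0]
gripper_width: -0.0
```

Emit:
drive_tool:
  series:
    - [[0.0,0.008,0.0005],[0,0,0]]
    - [[0.0,0.016,0.0005],[0,0,0]]
    - [[0.0,0.024,0.0005],[0,0,0]]
    - [[0.0005,0.032,0.0005],[0,0,0]]
    - [[0.0005,0.04,0.0005],[0,0,0]]
    - [[0.001,0.048,0.0005],[0,0,0]]
    - [[0.001,0.056,0.0005],[0,0,0]]
    - [[0.001,0.064,0.0005],[0,0,0]]

```text
time: 7.55
tool_pos: [0.6525, 0.0344, 0.0747]
tool_rot: [0.0, 0.71, 0.704, -0.0]
contact_force: [-0.4, -2.2, 1.3]
gripper_width: 0.0
```

```bash
python3 - <<'E'
from h import *
f=grab_frame("side")[:,:,::-1];crop(f,195,150,335,275,5,"pics/d2.png")
E
```

```text
(no output)
```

View pics/d2.png

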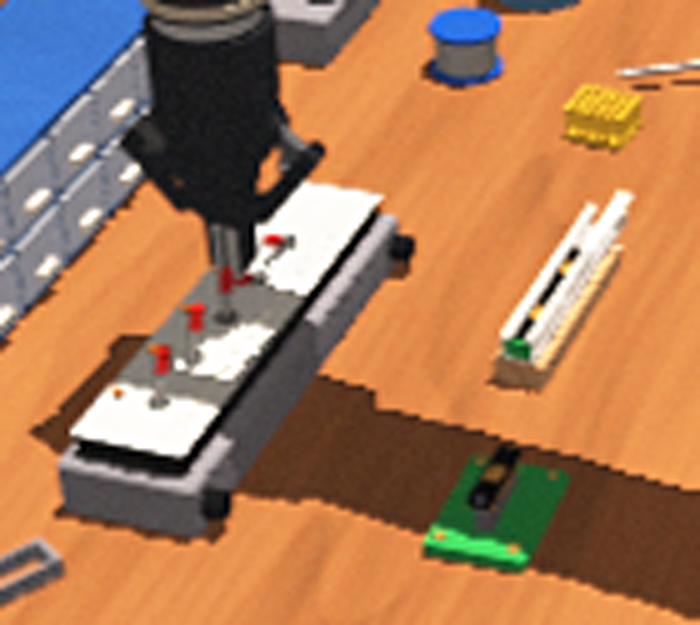

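Lever 1 at crop (280,240) is laid over. Lever 2 is too, behind the finger, and the others still stand. I keep dragging.

Emit:
drive_tool:
  series:
    - [[0.0,0.008,0.0],[0,0,0]]
    - [[0.0,0.016,0.0],[0,0,0]]
    - [[0.0,0.024,0.0],[0,0,0]]
    - [[0.0005,0.032,0.0],[0,0,0]]
    - [[0.0005,0.04,0.0],[0,0,0]]
    - [[0.001,0.048,0.0],[0,0,0]]
    - [[0.001,0.056,0.0],[0,0,0]]
    - [[0.001,0.064,0.0],[0,0,0]]

```text
time: 8.4
tool_pos: [0.6536, 0.0984, 0.0746]
tool_rot: [0.0, 0.71, 0.704, 0.0]
contact_force: [-0.8, -1.3, -0.7]
gripper_width: 0.005
```

Emit:
drive_tool:
  series:
    - [[0.0,0.008,0.0],[0,0,0]]
    - [[0.0,0.016,0.0],[0,0,0]]
    - [[0.0,0.024,0.0],[0,0,0]]
    - [[0.0005,0.032,0.0],[0,0,0]]
    - [[0.0005,0.04,0.0],[0,0,0]]
    - [[0.001,0.048,0.0],[0,0,0]]
    - [[0.001,0.056,0.0],[0,0,0]]
    - [[0.001,0.064,0.0],[0,0,0]]

```text
time: 9.2
tool_pos: [0.6543, 0.1626, 0.0744]
tool_rot: [-0.0, 0.71, 0.704, -0.0]
contact_force: [0.4, -1.4, 1.1]
gripper_width: 0.002
```

Emit:
drive_tool:
  series:
    - [[0.0,0.008,0.0],[0,0,0]]
    - [[0.0,0.016,0.0],[0,0,0]]
    - [[0.0,0.024,0.0],[0,0,0]]
    - [[0.0005,0.03,0.0],[0,0,0]]
    - [[0.0005,0.03,0.0],[0,0,0]]
    - [[0.0005,0.03,0.03],[0,0,0]]
    - [[0.0005,0.03,0.07],[0,0,0]]
    - [[0.0005,0.03,0.09],[0,0,0]]

```text
time: 10.0
tool_pos: [0.6565, 0.1919, 0.1686]
tool_rot: [0.001, 0.71, 0.704, 0.002]
contact_force: [0.7, 0.9, 0.6]
gripper_width: 0.001
```

```bash
python3 - <<'E'
from h import *
f=grab_frame("side")[:,:,::-1];crop(f,195,150,335,275,5,"pics/d3.png")
f=grab_frame("top")[:,:,::-1];crop(f,220,105,380,220,5,"pics/d4.png")
print(state()["tool_pos"])
E
```

```text
[0.65761888 0.19207405 0.16998317]
```

View pics/d3.png

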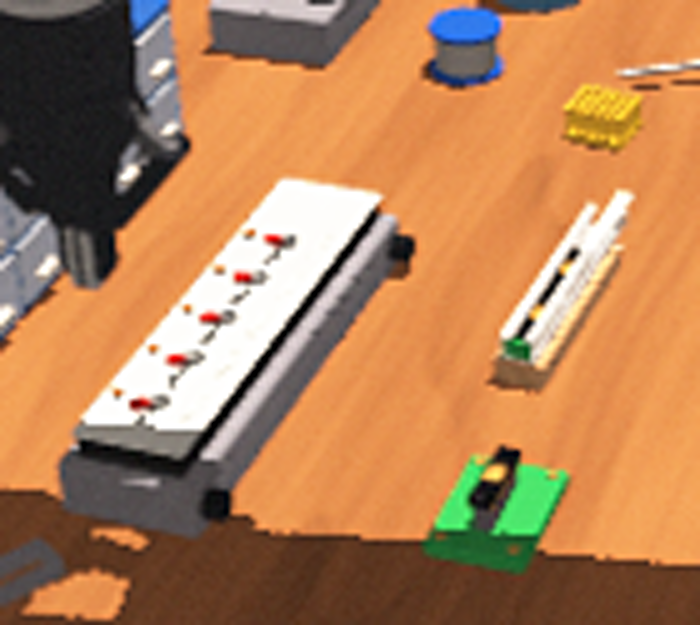

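View pics/d4.png

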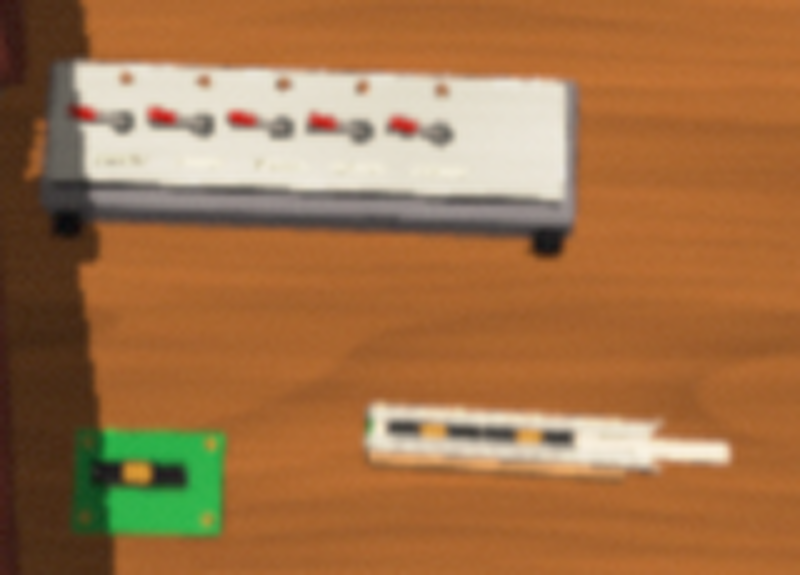

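All five levers now lie over to +y in both views. Next I refine the chip and rail positions.

```bash
python3 - <<'E'
from h import *
f=grab_frame("top");st=cv2.imwrite("pics/top2.png",f[:,:,::-1])
b=f[:,:,::-1]
crop(b,285,180,370,205,9,"pics/r1.png");crop(b,230,185,270,215,18,"pics/r2.png")
g=f.max(axis=2).astype(float)
def dark(x0,y0,x1,y1,th,z):
    s=g[y0:y1,x0:x1];w=np.clip((th-s)/th,0,1);w[w<.25]=0
    ys,xs=np.nonzero(w>0);ww=w[ys,xs];xs=xs+x0;ys=ys+y0
    c=np.array([np.average(xs,weights=ww),np.average(ys,weights=ww)])
    k=np.polyfit(xs,ys,1,w=ww);a,bb=xs.min(),xs.max()
    P=ray("top",[c,(a,np.polyval(k,a)),(bb,np.polyval(k,bb))],z);print(c,k,P.round(4).tolist())
dark(236,195,260,206,110,.034)
dark(294,186,336,197,110,.031)
# tongue: bright/white rows
for x in range(350,366):
    col=f[180:206,x].astype(float);w=np.clip(col[:,2]-110,0,None)  # blue high for white
    if w.sum()>0: print(x,round((w*np.arange(180,206)).sum()/w.sum(),2),int(w.max()))
E
```

```text
[243.46915381 199.73718216] [6.94170611e-03 1.97890851e+02] [[0.4533, 0.1416, 0.034], [0.4536, 0.1625, 0.034], [0.4539, 0.1066, 0.034]]
[315.58121019 190.99203822] [6.17931631e-02 1.71503984e+02] [[0.4813, -0.0598, 0.031], [0.4836, -0.013, 0.031], [0.4788, -0.1089, 0.031]]
350 193.88 108
351 194.35 104
352 194.42 104
353 194.52 102
354 194.59 105
355 194.63 108
356 194.7 107
357 194.73 107
358 194.74 107
359 194.76 107
360 194.8 107
361 194.85 106
362 194.95 107
363 194.99 108
364 195.06 94
365 195.14 51
```

View pics/r1.png

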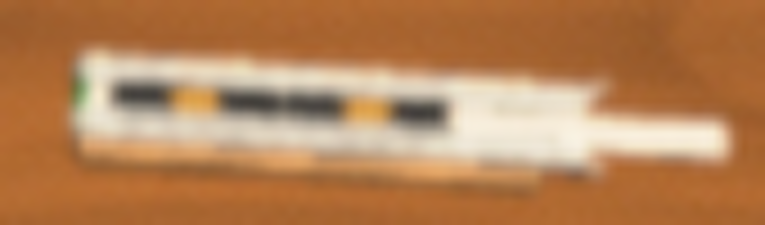

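View pics/r2.png

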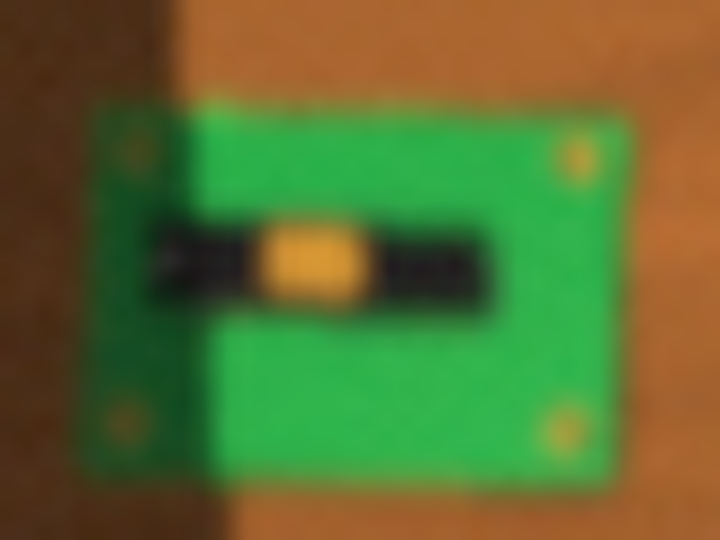

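Emit:
drive_tool:
  series:
    - [[-0.203,-0.073,-0.05],[0,0,0]]
    - [[-0.203,-0.073,-0.05],[0,0,0]]
    - [[-0.203,-0.073,-0.05],[0,0,0]]
    - [[-0.203,-0.073,-0.05],[0,0,0]]
    - [[-0.203,-0.073,-0.06],[0,0,0]]
    - [[-0.203,-0.073,-0.09],[0,0,0]]
    - [[-0.203,-0.073,-0.09],[0,0,0]]
    - [[-0.203,-0.073,-0.09],[0,0,0]]
  fingers: 0.1

```text
time: 10.95
tool_pos: [0.4508, 0.1186, 0.0733]
tool_rot: [-0.001, 0.71, 0.704, -0.001]
contact_force: [-0.1, -0.1, 0.4]
gripper_width: 0.45
```

```bash
python3 - <<'E'
from h import *
f=grab_frame("side")[:,:,::-1];crop(f,255,150,345,262,6,"pics/e1.png")
f=grab_frame("top")[:,:,::-1];crop(f,215,165,375,225,5,"pics/e2.png")
s=state();print(s["tool_pos"],s["tool_rot"],s["gripper_width"])
for c in("side","top"):
  for n in("chip_center","rail"):
    print(c,n,[(np.round(d["location"],4).tolist(),round(d["confidence"],2)) for d in place_of(c,n)])
E
```

```text
[0.45287367 0.11891109 0.07543913] [3.03409393e-04 7.10393326e-01 7.03804725e-01 3.74475232e-04] 0.45197818254149896
side chip_center [([0.4574, 0.1305, 0.0252], 0.43)]
side rail [([0.2421, -0.3378, 0.0011], 0.98), ([0.1444, 0.2178, 0.005], 0.96), ([0.4753, -0.1594, 0.0041], 0.8)]
top chip_center []
top rail [([0.7161, 0.2837, 0.0006], 0.7), ([0.2391, -0.3434, 0.0017], 0.69), ([0.4753, -0.1579, 0.0054], 0.64)]
```

View pics/e1.png

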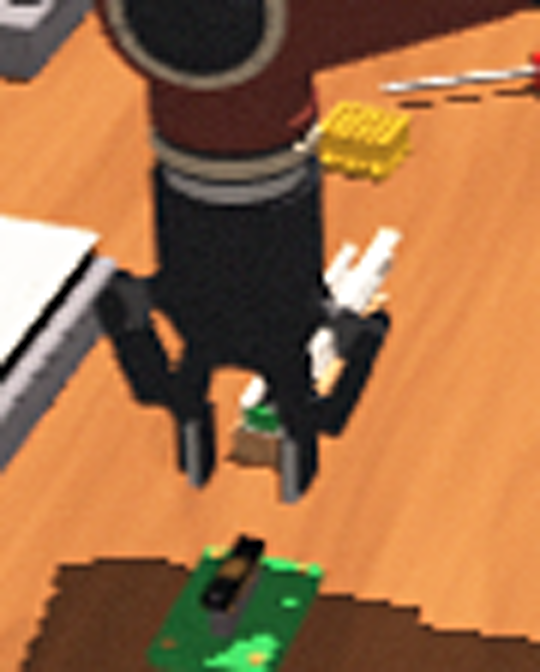

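View pics/e2.png

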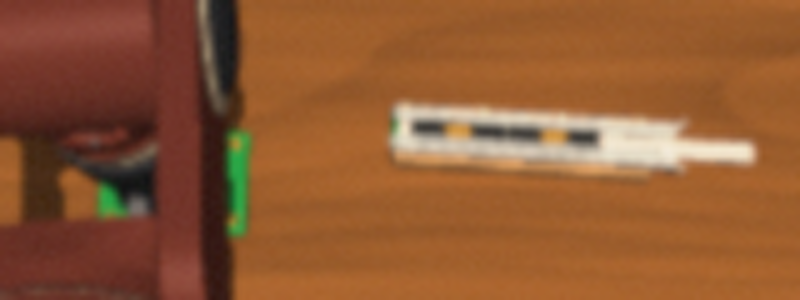

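Emit:
drive_tool:
  series:
    - [[0.0015,0,-0.025],[0,0,0]]
    - [[0.0015,0,-0.04],[0,0,0]]
    - [[0.0015,0,-0.05],[0,0,0]]
    - [[0.0015,0,-0.055],[0,0,0]]
    - [[0.0015,0,-0.055],[0,0,0]]
    - [[0.0015,0,-0.055],[0,0,0]]

```text
time: 11.85
tool_pos: [0.4541, 0.1189, 0.0203]
tool_rot: [0.0, 0.71, 0.704, 0.0]
contact_force: [0.2, -0.1, -0.3]
gripper_width: 0.454
```

```bash
python3 - <<'E'
from h import *
f=grab_frame("side")[:,:,::-1];crop(f,255,170,345,262,6,"pics/e3.png")
s=state();print(s["tool_pos"],s["contact_force"])
E
```

```text
[0.45423908 0.11887615 0.02048792] [-0.42863462 -0.49501021 -0.64320509]
```

View pics/e3.png

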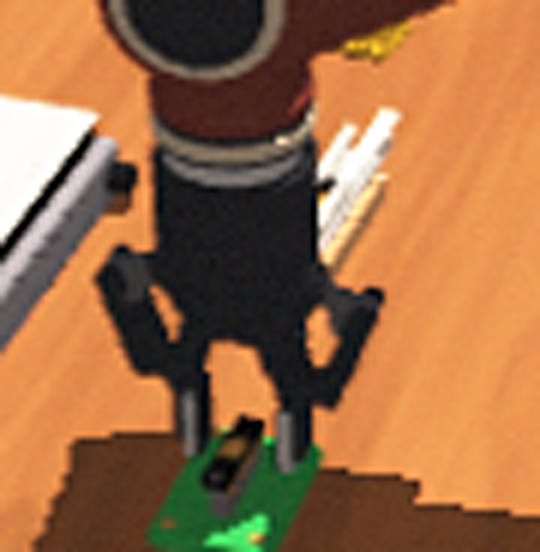

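Emit:
drive_tool:
  series:
    - [[0,0,0],[0,0,0]]
    - [[0,0,0],[0,0,0]]
    - [[0,0,0],[0,0,0]]
    - [[0,0,0],[0,0,0]]
    - [[0,0,0],[0,0,0]]
    - [[0,0,0],[0,0,0]]
  fingers: 1

```text
time: 12.5
tool_pos: [0.4542, 0.1189, 0.0205]
tool_rot: [0.0, 0.71, 0.704, 0.001]
contact_force: [0.0, -0.7, 6.3]
gripper_width: 0.153
```

Emit:
drive_tool:
  series:
    - [[0,0,0.01],[0,0,0]]
    - [[0,0,0.03],[0,0,0]]
    - [[0,0,0.05],[0,0,0]]
    - [[0,0,0.05],[0,0,0]]

```text
time: 12.9
tool_pos: [0.4555, 0.119, 0.0726]
tool_rot: [0.002, 0.71, 0.704, 0.002]
contact_force: [0.8, -1.3, 0.4]
gripper_width: 0.156
```

```bash
python3 - <<'E'
from h import *
f=grab_frame("side")[:,:,::-1];crop(f,255,150,345,262,6,"pics/e4.png")
s=state();print(s["tool_pos"],s["contact_force"])
E
```

```text
[0.45441233 0.1189031  0.07089715] [ 0.23308038  0.28246705 -0.6476883 ]
```

View pics/e4.png

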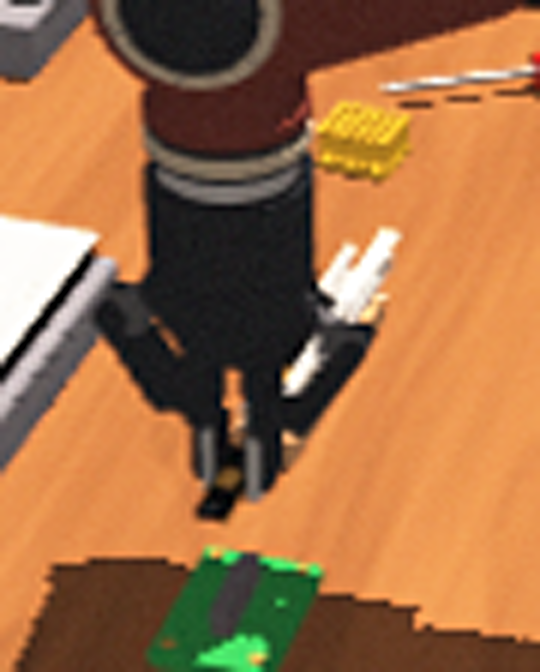

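Emit:
drive_tool:
  series:
    - [[0.019,-0.324,0.0],[0,0,-2.5]]
    - [[0.019,-0.324,0.0],[0,0,-2.5]]
    - [[0.019,-0.324,0.0],[0,0,-2.5]]
    - [[0.019,-0.324,0.0],[0,0,-2.5]]
    - [[0.019,-0.324,0.0],[0,0,-2.5]]
    - [[0.019,-0.324,0.0],[0,0,-2.5]]
    - [[0.019,-0.324,0.0],[0,0,-2.5]]
    - [[0.019,-0.324,0.0],[0,0,-2.5]]

```text
time: 13.75
tool_pos: [0.4717, -0.2078, 0.0684]
tool_rot: [-0.001, 0.727, 0.687, -0.0]
contact_force: [0.4, 0.8, 0.3]
gripper_width: 0.155
```

Emit:
drive_tool:
  series:
    - [[0,0,-0.02],[0,0,0]]
    - [[0,0,-0.035],[0,0,0]]
    - [[0,0,-0.045],[0,0,0]]
    - [[0,0,-0.045],[0,0,0]]
    - [[0,0,-0.045],[0,0,0]]

```text
time: 14.25
tool_pos: [0.4723, -0.2046, 0.0243]
tool_rot: [-0.0, 0.725, 0.688, -0.0]
contact_force: [-0.5, -0.3, -0.4]
gripper_width: 0.16
```

```bash
python3 - <<'E'
from h import *
f=grab_frame("side")[:,:,::-1];cv2.imwrite("pics/s5.png",f);crop(f,275,160,350,250,7,"pics/e5.png")
f=grab_frame("top")[:,:,::-1];cv2.imwrite("pics/t5.png",f);crop(f,280,170,400,225,6,"pics/e6.png")
s=state();print(s["tool_pos"],s["tool_rot"],s["contact_force"])
E
```

```text
[ 0.47307778 -0.20521179  0.0253535 ] [6.56161969e-04 7.25396873e-01 6.88330524e-01 1.90294390e-04] [ 0.67529858  0.22280436 -0.92430635]
```

View pics/e5.png

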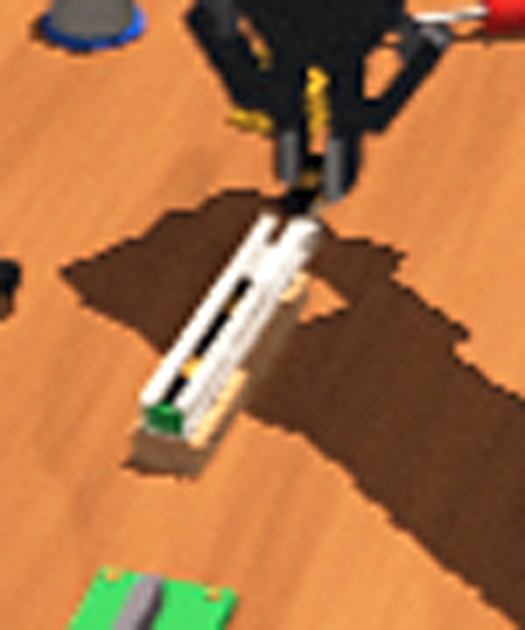

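View pics/e6.png

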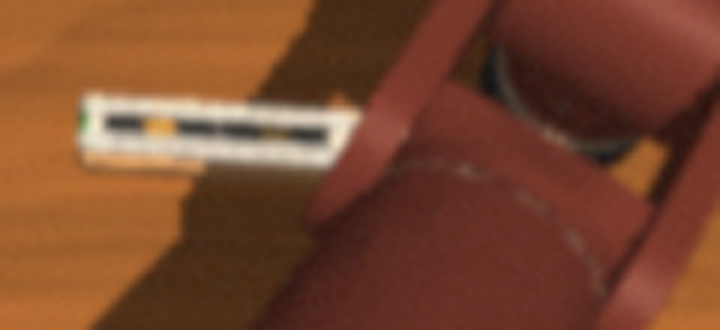

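```bash
cat > ov.py <<'E'
from h import *
def box(o,ang,x0,x1,y0,y1,z0,z1):
    a=np.radians(ang);d=np.array([-np.sin(a),np.cos(a)]) ; n=np.array([-d[1],d[0]])  # ang: yaw of x axis from world y
    return np.array([[*(np.array(o)+d*x+n*y),z] for x in(x0,x1) for y in(y0,y1) for z in(z0,z1)])
E_=[(0,1),(2,3),(4,5),(6,7),(0,2),(1,3),(4,6),(5,7),(0,4),(1,5),(2,6),(3,7)]
def draw(cam,img,boxes,x0,y0,x1,y1,s,fn):
    im=cv2.resize(img[y0:y1,x0:x1],None,fx=s,fy=s,interpolation=cv2.INTER_CUBIC)
    for b,c in boxes:
        p=((proj(cam,b)-[x0,y0]+.5)*s).astype(int)
        for i,j in E_: cv2.line(im,tuple(map(int,p[i])),tuple(map(int,p[j])),c,1)
    cv2.imwrite(fn,im)
E
python3 - <<'E'
from ov import *
R=(0.4758,-0.157);A=-3
bs=[(box(R,A,-45,0,-5,5,.021,.022) if 0 else box(R,A,-.045,0,-.005,.005,.0215,.022),(0,0,255)),(box(R,A,0,.155,-.0105,.0105,.022,.0365),(0,255,0)),(box(R,A,.043,.147,-.0075,.0075,.022,.031),(255,0,255))]
s0=cv2.imread("pics/s5.png");t=cv2.imread("pics/top2.png")
draw("top",t,bs,285,175,370,205,9,"pics/o1.png")
T=(.4731,-.2052);c=box(T,A,-.014,.038,-.0075,.0075,.0308,.0398)
draw("side",s0,bs+[(c,(255,255,0))],285,170,350,230,11,"pics/o2.png")
E
```

```text
(no output)
```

View pics/o1.png

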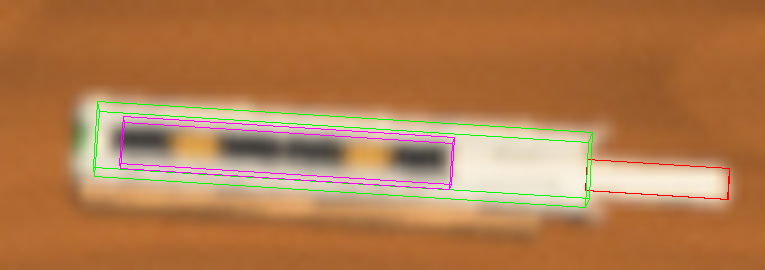

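View pics/o2.png

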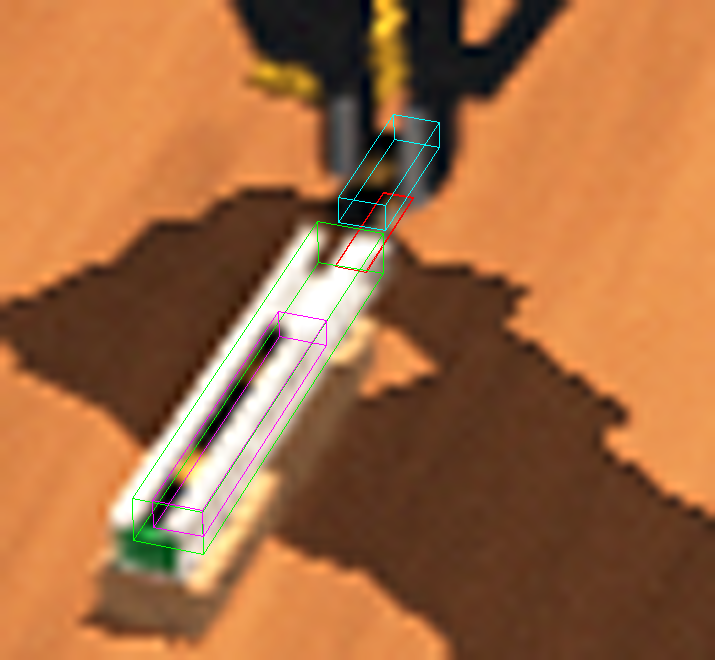

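The overlay shows the rail wireframe centred on the rail in both views. The held chip's outline matches the image at crop (362,215), so it is in line with the mouth. I lower it and insert.

Emit:
drive_tool:
  series:
    - [[0,0,-0.004],[0,0,0]]
    - [[0,0,-0.008],[0,0,0]]
    - [[0,0,-0.008],[0,0,0]]
    - [[0,0,-0.008],[0,0,0]]

```text
time: 14.75
tool_pos: [0.4724, -0.2052, 0.0165]
tool_rot: [-0.0, 0.726, 0.688, -0.0]
contact_force: [-0.4, 0.1, 1.2]
gripper_width: 0.155
```

Emit:
drive_tool:
  series:
    - [[0.0002,0.004,0],[0,0,0]]
    - [[0.0004,0.008,0],[0,0,0]]
    - [[0.0006,0.012,0],[0,0,0]]
    - [[0.0008,0.016,0],[0,0,0]]
    - [[0.0008,0.016,0],[0,0,0]]

```text
time: 15.25
tool_pos: [0.4732, -0.1886, 0.0165]
tool_rot: [-0.0, 0.725, 0.688, 0.0]
contact_force: [0.2, -0.2, -0.5]
gripper_width: 0.155
```

Emit:
drive_tool:
  series:
    - [[0.0003,0.004,0],[0,0,0]]
    - [[0.0005,0.008,0],[0,0,0]]
    - [[0.0007,0.012,0],[0,0,0]]
    - [[0.0007,0.012,0],[0,0,0]]

```text
time: 15.65
tool_pos: [0.4739, -0.1767, 0.0165]
tool_rot: [-0.0, 0.725, 0.688, 0.0]
contact_force: [-0.6, 1.3, -0.3]
gripper_width: 0.155
```

```bash
python3 - <<'E'
from ov import *
s0=grab_frame("side")[:,:,::-1].copy();cv2.imwrite("pics/s6.png",s0)
s=state();print(s["tool_pos"],s["contact_force"])
crop(s0,285,170,350,230,11,"pics/o3.png")
E
```

```text
[ 0.47394385 -0.17694484  0.0165989 ] [ 1.11390954  0.07663473 -0.1773236 ]
```

View pics/o3.png

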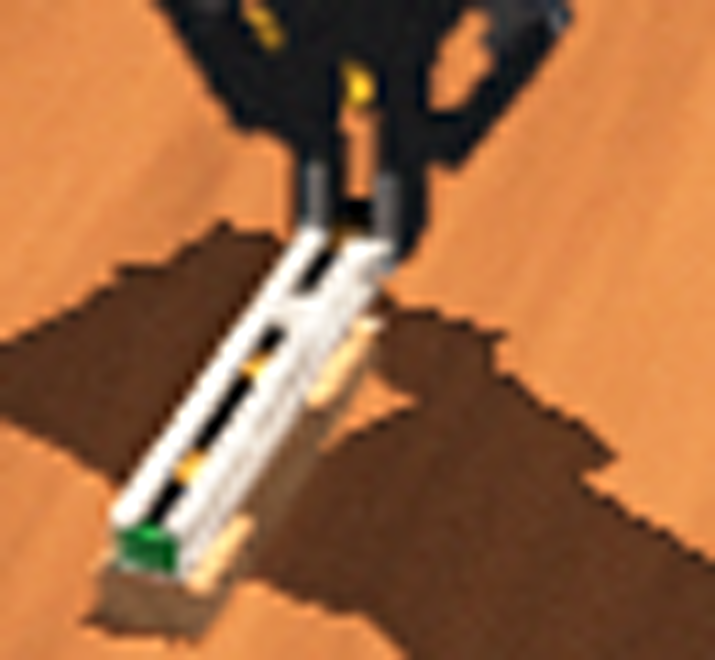

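The chip's front shows inside the rail at crop (320,265), with no side force. I release it onto the tongue, shut the fingers above, and then push from behind.

Emit:
drive_tool:
  series:
    - [[0,0,0],[0,0,0]]
    - [[0,0,0],[0,0,0]]
    - [[0,0,0],[0,0,0]]
    - [[0,0,0],[0,0,0]]
  fingers: 0.3

```text
time: 16.1
tool_pos: [0.474, -0.1773, 0.0166]
tool_rot: [0.0, 0.726, 0.688, 0.0]
contact_force: [-0.0, -0.0, -0.2]
gripper_width: 0.347
```

Emit:
drive_tool:
  series:
    - [[0,0,0.01],[0,0,0]]
    - [[0,0,0.03],[0,0,0]]
    - [[0,-0.015,0.05],[0,0,0]]
    - [[-0.002,-0.04,0.05],[0,0,0]]
    - [[-0.002,-0.04,0.05],[0,0,0]]

```text
time: 16.6
tool_pos: [0.473, -0.2198, 0.0689]
tool_rot: [0.002, 0.726, 0.687, 0.0]
contact_force: [0.1, -0.1, 0.2]
gripper_width: 0.348
```

```bash
python3 - <<'E'
from ov import *
s0=grab_frame("side")[:,:,::-1].copy();cv2.imwrite("pics/s7.png",s0)
s=state();print(s["tool_pos"],s["contact_force"],s["gripper_width"])
crop(s0,285,160,350,230,9,"pics/o4.png")
t0=grab_frame("top")[:,:,::-1].copy();crop(t0,280,170,400,225,6,"pics/o5.png")
E
```

```text
[ 0.47238881 -0.21829971  0.06787008] [-0.52137375 -0.38494987 -0.45678191] 0.353885971999387
```

View pics/o4.png

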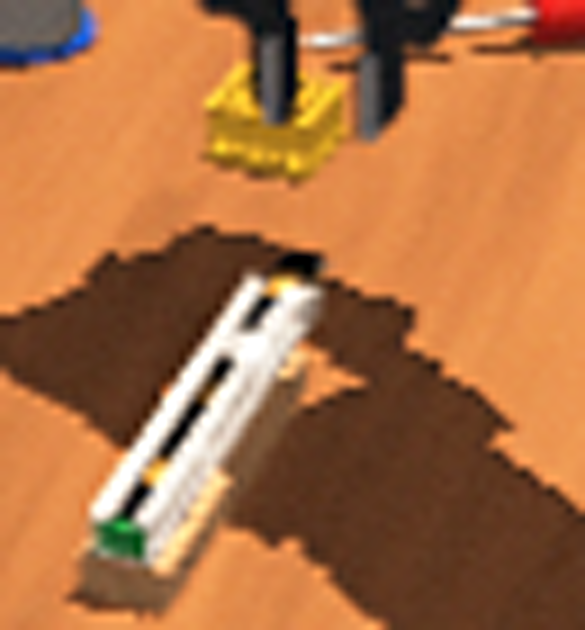

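View pics/o5.png

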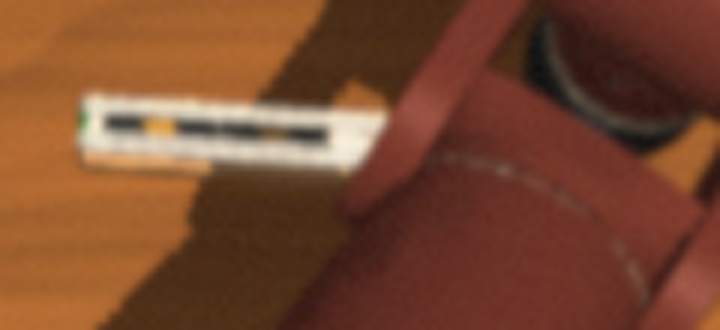

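Emit:
drive_tool:
  series:
    - [[0,0,0],[0,0,0]]
    - [[0,0,0],[0,0,0]]
    - [[0,0,0],[0,0,0]]
    - [[0,0,-0.02],[0,0,0]]
    - [[0,0,-0.035],[0,0,0]]
    - [[0,0,-0.041],[0,0,0]]
    - [[0,0,-0.041],[0,0,0]]
    - [[0,0,-0.041],[0,0,0]]
  fingers: 1

```text
time: 17.5
tool_pos: [0.4721, -0.2172, 0.0257]
tool_rot: [-0.0, 0.726, 0.688, -0.0]
contact_force: [0.9, 0.4, 0.4]
gripper_width: -0.002
```

Emit:
drive_tool:
  series:
    - [[0.0003,0.005,0],[0,0,0]]
    - [[0.0005,0.01,0],[0,0,0]]
    - [[0.0008,0.015,0],[0,0,0]]
    - [[0.001,0.02,0],[0,0,0]]
    - [[0.0013,0.025,0],[0,0,0]]
    - [[0.0013,0.025,0],[0,0,0]]

```text
time: 18.1
tool_pos: [0.4732, -0.1915, 0.0256]
tool_rot: [-0.0, 0.725, 0.688, 0.0]
contact_force: [-0.3, -0.8, -0.2]
gripper_width: 0.0
```

```bash
python3 - <<'E'
from ov import *
s0=grab_frame("side")[:,:,::-1].copy();cv2.imwrite("pics/s8.png",s0)
s=state();print(s["tool_pos"],s["contact_force"],s["gripper_width"])
crop(s0,285,160,350,230,9,"pics/o6.png")
E
```

```text
[ 0.47321343 -0.19177472  0.02556485] [ 0.64269357  0.0297852  -0.23096893] -0.0013124544812726322
```

View pics/o6.png

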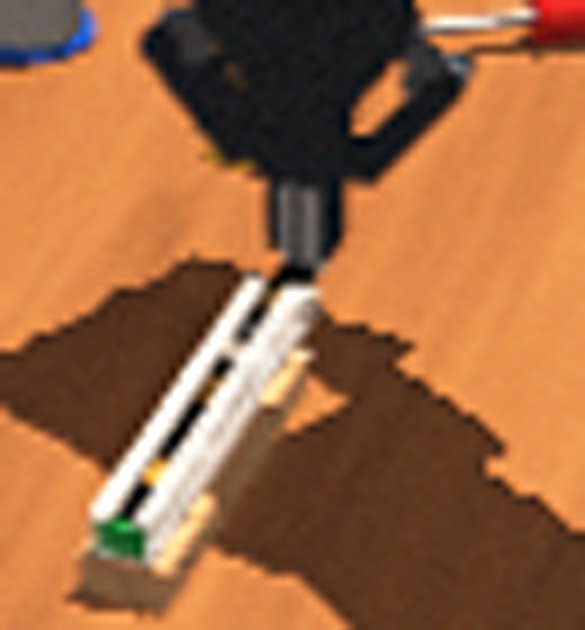

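The chip is going in; the gap to the inner chip at crop (228,352) has shrunk. About 14 mm is left, so I push slowly and watch the force.

Emit:
drive_tool:
  series:
    - [[0.0001,0.003,0],[0,0,0]]
    - [[0.0003,0.006,0],[0,0,0]]
    - [[0.0005,0.009,0],[0,0,0]]
    - [[0.0005,0.01,0],[0,0,0]]
    - [[0.0005,0.01,0],[0,0,0]]

```text
time: 18.65
tool_pos: [0.4737, -0.182, 0.0256]
tool_rot: [-0.0, 0.726, 0.688, 0.0]
contact_force: [0.0, -0.0, -0.3]
gripper_width: -0.001
```

Emit:
drive_tool:
  series:
    - [[0,0.001,0],[0,0,0]]
    - [[0.0001,0.002,0],[0,0,0]]
    - [[0.0001,0.002,0],[0,0,0]]

```text
time: 18.95
tool_pos: [0.4738, -0.1801, 0.0256]
tool_rot: [-0.0, 0.726, 0.688, 0.0]
contact_force: [0.1, -0.2, -0.8]
gripper_width: -0.0
```

Emit:
drive_tool:
  series:
    - [[0,0.001,0],[0,0,0]]
    - [[0.0001,0.002,0],[0,0,0]]
    - [[0.0001,0.002,0],[0,0,0]]

```text
time: 19.25
tool_pos: [0.4739, -0.1781, 0.0256]
tool_rot: [-0.0, 0.726, 0.688, 0.0]
contact_force: [1.3, -0.8, 0.2]
gripper_width: 0.005
```

Emit:
drive_tool:
  series:
    - [[0,0.001,0],[0,0,0]]
    - [[0.0001,0.0015,0],[0,0,0]]
    - [[0.0001,0.0015,0],[0,0,0]]

```text
time: 19.55
tool_pos: [0.4741, -0.1766, 0.0256]
tool_rot: [-0.0, 0.726, 0.688, 0.0]
contact_force: [-0.2, 0.5, 0.8]
gripper_width: 0.003
```

```bash
python3 - <<'E'
from ov import *
s0=grab_frame("side")[:,:,::-1].copy();cv2.imwrite("pics/s9.png",s0)
s=state();print(s["tool_pos"],s["contact_force"],s["gripper_width"])
crop(s0,285,160,350,230,9,"pics/o7.png")
E
```

```text
[ 0.47405155 -0.17666101  0.02561218] [-0.06880758  0.48329991 -0.41124398] -0.004296939362261627
```

View pics/o7.png

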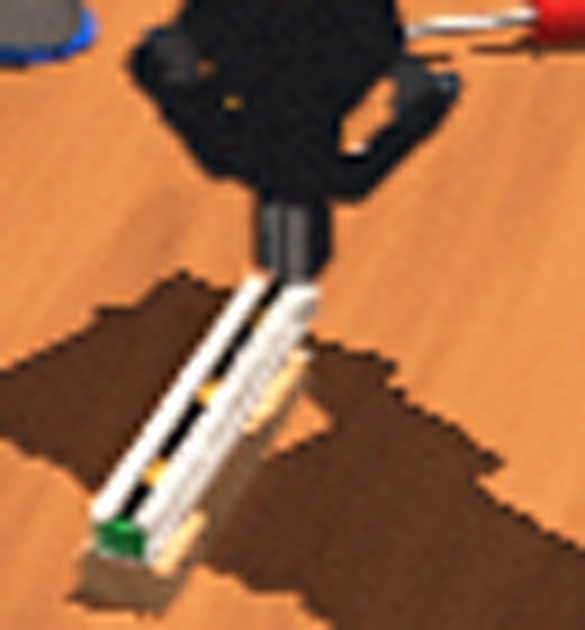

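Emit:
drive_tool:
  series:
    - [[0,0.001,0],[0,0,0]]
    - [[0.0,0.001,0],[0,0,0]]
    - [[0.0,0.001,0],[0,0,0]]

```text
time: 19.9
tool_pos: [0.4741, -0.1759, 0.0257]
tool_rot: [0.0, 0.726, 0.688, -0.0]
contact_force: [-0.8, -1.8, 0.0]
gripper_width: -0.001
```

Emit:
drive_tool:
  series:
    - [[0,0.001,0],[0,0,0]]
    - [[0.0,0.001,0],[0,0,0]]
    - [[0.0,0.001,0],[0,0,0]]

```text
time: 20.2
tool_pos: [0.4743, -0.1758, 0.0261]
tool_rot: [0.001, 0.726, 0.688, -0.001]
contact_force: [-0.6, -5.4, 1.0]
gripper_width: -0.0
```

The force rose to 5 N at the stop. I back off and check.

Emit:
drive_tool:
  series:
    - [[0,-0.01,0],[0,0,0]]
    - [[-0.001,-0.025,0.01],[0,0,0]]
    - [[-0.001,-0.025,0.05],[0,0,0]]
    - [[-0.001,-0.025,0.1],[0,0,0]]
    - [[-0.05,-0.025,0.13],[0,0,0]]
    - [[-0.05,0.0,0.15],[0,0,0]]
    - [[-0.05,0.05,0.15],[0,0,0]]
    - [[-0.05,0.1,0.15],[0,0,0]]

```text
time: 21.0
tool_pos: [0.4245, -0.0749, 0.178]
tool_rot: [0.002, 0.727, 0.687, 0.001]
contact_force: [1.8, 0.3, 0.7]
gripper_width: 0.001
```

Emit:
drive_tool:
  series:
    - [[0,0.05,0],[0,0,0]]
    - [[0,0.1,0],[0,0,0]]
    - [[0,0.15,0],[0,0,0]]
    - [[0,0.2,0],[0,0,0]]
    - [[0,0.25,0],[0,0,0]]
    - [[0,0.3,0],[0,0,0]]
    - [[0,0.3,0],[0,0,0]]
    - [[0,0.3,0],[0,0,0]]

```text
time: 21.8
tool_pos: [0.4241, 0.2259, 0.1761]
tool_rot: [-0.0, 0.725, 0.689, -0.0]
contact_force: [0.4, -0.7, -0.4]
gripper_width: -0.004
```

```bash
python3 - <<'E'
from ov import *
s0=grab_frame("side")[:,:,::-1].copy();t0=grab_frame("top")[:,:,::-1].copy();cv2.imwrite("pics/s10.png",s0);cv2.imwrite("pics/t10.png",t0)
s=state();print(s["time"],s["tool_pos"],s["contact_force"])
R=(0.4758,-0.157);A=-3
b=[(box(R,A,-.009,.043,-.0075,.0075,.022,.031),(255,0,255))]
draw("top",t0,b,285,175,370,205,9,"pics/p1.png")
crop(s0,270,160,350,230,9,"pics/p2.png")
cv2.imwrite("pics/p3.png",t0)
E
```

```text
21.9 [0.42438466 0.22433869 0.17585854] [-0.13065154 -0.10459308  0.14781948]
```

View pics/p1.png

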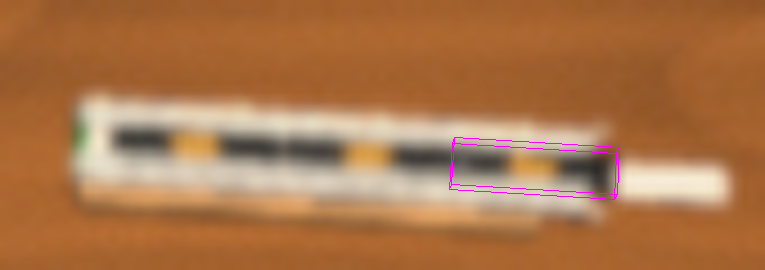

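View pics/p2.png

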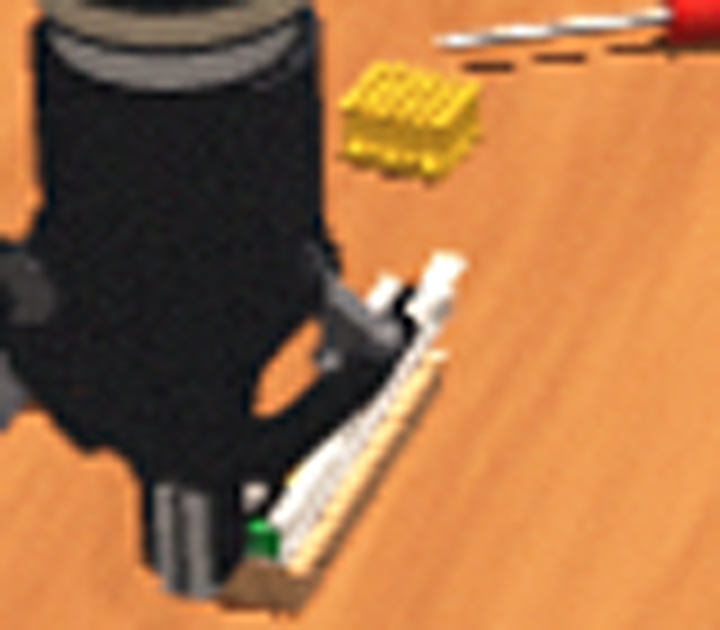

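View pics/p3.png

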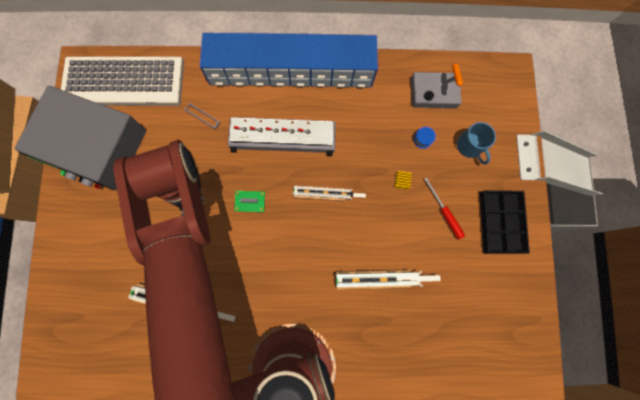

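Lid spacing in the top crop is 171 px between the two inner chips (197→368) and 165 px to the new one (368→533). So the new chip is butted and in line. All the levers lie at off, the bystanders are in place, and the arm is clear.

```bash
python3 -c "
from plant import *
print(job_done())"
```

```text
the job is handed in; nothing more can be done
None
```

I switched the tester off, slid the chip into the smallest rail until it butted against the chip inside, and handed the job in. The hand-in reported no verdict.

- **Switches:** I felt the plate at about 54 mm above the desk. I then drew the shut fingers along the row once, about 20 mm above it, without lifting. The measured forces along the drag stayed below 3 N, and both cameras then showed all five levers laid over to +y.
- **Chip:** I took it by its rear half and started it about 18 mm into the rail. After letting go, I pushed it in from behind with shut fingers until the force reached about 5 N at the stop.
- **Last checks:** In the top picture the gold lids are evenly spaced, 171 px between the two inner chips and 165 px to the new one, so it is butted and in line. The bystanders looked unmoved and the arm stood clear.
- **Disagreements:** Seen by camera, the plate corners averaged 49 mm high, against 54 mm by touch; I went by touch. My estimate of the rail's mouth was uncertain by about 2 mm, and the stop came about 1 mm beyond where I expected it.

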